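Set the spring-loaded gauge arm to the scale mark and hold it

TASK

With the thin blade tool, lever the hinged dust cover of the setting gauge open and swing it right over so that it stays open, then lay the tool back down on the bench. Pinch the grip of the telescoping arm so that its lock button is pushed in, pull the arm out until its pointer lines up with the index mark on the scale, and finish while still holding it there: do not let go, because a spring draws the arm back. Leave the parts bin, the drilled block and the turned hub where they are.

Things in the scene. Friction and masses are not known exactly. Their poses are not given: they have to be found in the camera images.
- gauge: bench setting gauge, fixed: dark steel base 400 (y) x 75 (x) x 20 mm, with foot plates 12 mm high from x -60 to +80 mm. Origin on the bench top below the grip's home place; -x side faces roughly to the robot, z up; the arm comes out along +y. At y -215 to -55 mm an aluminium sleeve 26 mm square, 58 mm high. Scale bar at x 30 to 52, y 47 to 177 mm, 26 mm high, black ticks every 10 mm
- cover_hinge (a point): middle of the cover's hinge line, on the gauge at x 65, y 0, z 88 mm of its frame; the hinge line runs along the gauge's y. Two hinge posts 10 x 12 mm stand under it at y +-43 mm, 88 mm high. Axes as the gauge's
- cover (a joint): angle of the cover: 0 shut, grows as its robot-side (-x) edge rises and swings over to +x, 2.7 rad fully open (stop). Light (0.13 kg) with low friction: below about 1.6 rad it falls shut, beyond it it falls open by itself and stays there
- cover_shell: grey dust cover over grip and lock, 120 mm (x) by 100 mm (y); origin on the hinge line. Shut: flat panel 4 mm thick, underside 84 mm above the bench, reaching from the hinge 120 mm towards -x; a skirt 3 to 4 mm thick hangs from it to 62 mm above the bench on all sides but the hinge's. Hollow, no floor: 38 mm free between skirt and grip
- cover_edge (a point): middle of the lower edge of the cover's robot-side skirt (shut: x -53, y 0, z 62 mm of the gauge), under which the blade goes; moves with the cover
- sill_top (a point): middle of the top edge of the fixed sill under the cover's robot-side edge (gauge x -55, y 0, z 52 mm): an upright plate 6 mm thick, 100 mm long in y. Between it and the shut cover's lower edge is a 10 mm high gap for the blade
- blade_tool: loose tool (70 g) lying flat on the bench: wooden handle 80 mm long, 16 mm wide, 22 mm high, and a flat steel blade 80 mm long, 14 mm wide, 2.5 mm thick. Origin on the underside near its centre of mass: handle from x -50 to +30 mm, blade from x +30 to +110 mm along its own +x, blade at mid height (11 mm above the underside). z up
- blade_tip (a point): middle of the end of the tool's blade, at x 110, z 11 mm of the tool
- gauge_arm (a joint): how far the telescoping arm is out, m: 0 home (locked), at most 0.115. A return spring pulls it home with 3.5 to 5 N all along. At home a lock tooth blocks it after 1 mm until the button is pressed in; away from home it is not locked, and springs back if let go
- grip_block: black grip on the arm, 24 (x) x 30 (y) mm, 30 to 76 mm above the bench, pinched along x with the lock button under one finger. Axes as the gauge's, origin at bench level, moves along y with the arm. Free beside it once the cover is open: 40 mm on -x (to the sill), 42 mm beyond the button on +x. The arm is a 14 mm square bar 38 to 52 mm high, reaching 68 mm ahead of the grip
- grip_center (a point): middle of the grip at the button's height, 58 mm above the bench
- lock (a joint): lock button, steel, 16 mm diameter, on the +x face of the grip at 58 mm height, standing 8 mm proud: 0 out, 0.006 m fully in (2 mm proud). 4 N to start, 8.4 N fully in; it springs out when not pinched. Beyond 0.004 m the arm is unlocked
- pointer (a point): tip of the thin pointer (2 mm wide, lying along x, 28 to 31 mm high) carried by the arm, 55 mm ahead (+y) of the grip's middle; moves with the arm
- mark (a point): tip of the index mark: 2 mm wide blade on a steel rider (14 mm square, 31 mm high) fixed at the scale's +x edge, pointing to -x at the pointer's height. It is 40 to 95 mm along the gauge's +y from the pointer's home place: so far must the arm be pulled. Lined up when pointer and mark have the same y in the gauge's frame; axes as the gauge's
- parts_bin: bystander: red open bin 80 x 100 x 50 mm, loose; origin under its centre
- drill_block: bystander: dark steel block 100 x 70 x 18 mm with four holes, loose; origin under its centre
- turned_hub: bystander: turned aluminium hub, flange 52 mm diameter, 34 mm high, loose; origin under its centre
Things that resemble listed ones, but are neither listed nor needed, are in the scene too. Of the things like the blade_tool, leave any that is pink or purple; of the rest the smaller one is meant.

How it is judged:
By the outcome, as a careful person would: the job done as asked, in the order asked, and still so for the second after the job is handed in, while the arm keeps its last pose, push and grip.
It also fails if it takes over 67 s, if anything falls off the work surface, if the arm or the gripper's body presses on something with over 40 N, if the wrist force passes 120 N, or if a joint passes its speed limit or range.

ROBOT

A 6-joint arm with a two-finger parallel gripper is mounted at the origin on the work surface. World frame = base frame: x ahead of the robot, y to its left, z up, the work surface at z = 0. Lengths are in m, angles in degrees, forces in N, time in s.
With the tool pointing down it reaches from about 0.275 to 0.875 m from the base axis. Payload 12.5 kg.
Tool frame: the origin (TCP) lies midway between the tips of the shut fingers; the grasp point (between the pads) lies 19 mm behind it; z points along the fingers, y is the line along which they close (so a half turn about z gives the same grasp; the last joint's range is limited). The gripper opens to 85 mm and grips with 20 to 120 N. Pads are 22 mm wide; open, the fingers measure 114 mm over their backs; the gripper's body (76 mm by 85 mm) begins 54 mm behind the grasp point. The pads swing forward as they close: fully open they stand 13 mm farther back than shut.
Start: joints at [-4.847, 20.094, 94.641, -0, 65.266, -4.847], TCP at [0.55, 0, 0.211] pointing down, gripper open.
Joint ranges: [-157.81, 157.81], [-45, 120.19], [0.68, 151.7], [-89.99, 269.99], [4.06, 180], [-164.3, 164.3]. Speed limits (degrees/s): [127.2, 127.2, 159.86, 180, 180, 180].

INTERFACE

Orientations are given as [roll, pitch, yaw] about the fixed x, y, z axes, in that order (R = Rz(yaw) Ry(pitch) Rx(roll)).
In Python, from workcell import r gives the robot as it stands. The module is installed in compiled form; this text tells all that it offers.
- The arm moves only by the tool jog_arm, never from a script. Its argument "targets" is a list that holds one entry, the list of rows, each a list of 5 numbers: the finger opening in m, from 0 to 0.0854, then the shift along the tool's x, y, z in m, then the turn about the tool's z in rad. A call has exactly 8 rows; each row shifts and turns the commanded pose from where the row before left it, along the tool's axes as they then stand; what a row does not reach is not made up. A row lasts 1/8 s, in which the tool goes at most 62.5 mm and 10.7 degrees, less where a joint would pass 70% of its speed; a pose out of reach is approached as far as the arm can. A call is refused whole if a number of a shift passes 0.0625 or a number of a turn 0.188, either way. A call with a gripper value outside its range is refused whole. The fingers move at their own pace and stop on an object; the grip force is fixed at half the most. Time passes only in rows, so rows that do not move let the fingers close, or fill a call up. It gives the time, the measured TCP pose, the force, the opening and the grip force at its end, in the units of the state.
- r.observe(): the state, without advancing time (a new reading comes with each control period).
- r.grab_frame(name): name is "scene" or "side" or "wrist"; returns a dict with "img" (480x640x3 uint8, red, green, blue), "camera_matrix" (3x3 intrinsics, pixels), "rvec" (rotation vector, rad) and "tvec" (3), from world to camera coordinates, as OpenCV has them. Camera axes: x right, y down, z forward; pixel columns grow to the right and rows downward; lengths in m; the calibration is good to about 2 mm. A picture is of the moment at which its call begins. There is no depth.
- r.close_job(): hands the job in; it is judged then, once.
The state is a dict: "clock": time; "q": joint angles; "dq": joint speeds; "effort": joint torques, N m; "position": TCP position; "tcp_rot": TCP orientation; "contact_force": force on the tool from outside, world axes, zero at the start; "moment": the same for the moment, N m; "width": finger opening in m; "gripper_force": force on a finger pad.
Only numpy, scipy, OpenCV 4.12 (cv2) and the standard library are available. Lean on these libraries where they do the work, as an engineer would, in place of code of your own. Each camera call takes 0.05 s, during which the arm holds its last target. There are 200 camera calls.

## Working session

There is one attempt and no reset: what is moved stays moved. The work goes in short steps, Python scripts to look and compute and a tool call to move; the robot and the scene stay as the last step left them, time stands still between calls to the robot, and variables do not carry over. Pictures are saved under pics/ and viewed, at most 10 in all, crops included, and the job is handed in when it is done.

Besides the shell and the picture viewer there is one more tool, called after ">>>" as name([rows], argument=value, ...), one row to a line, values as JSON. jog_arm: Moves the arm, as the interface text tells. Its arguments: {"type":"object","properties":{"targets":{"type":"array","items":{"type":"array","items":{"type":"array","items":{"type":"number"}}}}},"required":["targets"]}

```bash
mkdir -p pics; python3 - <<'E'
from workcell import r
import cv2,numpy as np,pickle
d={}
for n in("scene","side","wrist"):
    f=r.grab_frame(n);d[n]=f;cv2.imwrite(f"pics/a_{n}.png",f["img"][:,:,::-1])
    R=cv2.Rodrigues(np.array(f["rvec"],float))[0];print(n,(-R.T@np.array(f["tvec"]).ravel()).round(3),R[2].round(2))
pickle.dump(d,open("a.pkl","wb"))
print(r.observe())
E
```

```text
scene [1.027 0.395 0.988] [-0.47 -0.33 -0.82]
side [ 0.357 -0.861  0.967] [ 0.1   0.71 -0.7 ]
wrist [0.551 0.065 0.373] [-0.   -0.26 -0.96]
{'clock': 0.15, 'q': array([-4.84680473e+00,  2.01164643e+01,  9.46681398e+01,  9.09701420e-04,
        6.52664702e+01, -4.84696713e+00]), 'dq': array([ 0.06276829, -0.06618647, -0.16120722,  0.00471858,  0.00509062,
       -0.02563293]), 'effort': array([ 7.13946501e-04, -5.06248283e+01, -2.91500723e+01, -2.80964593e-05,
        3.35960038e-03, -3.10250061e-05]), 'position': array([5.49725888e-01, 5.69580443e-05, 2.10792149e-01]), 'tcp_rot': array([-1.79949178e+02, -5.13845434e-03,  8.99997791e+01]), 'contact_force': array([0.02045339, 0.34175661, 0.2663134 ]), 'moment': array([0.0084574 , 0.00820673, 0.01685123]), 'gripper_force': 0.0, 'width': 0.08552589996283833}
```

View pics/a_scene.png

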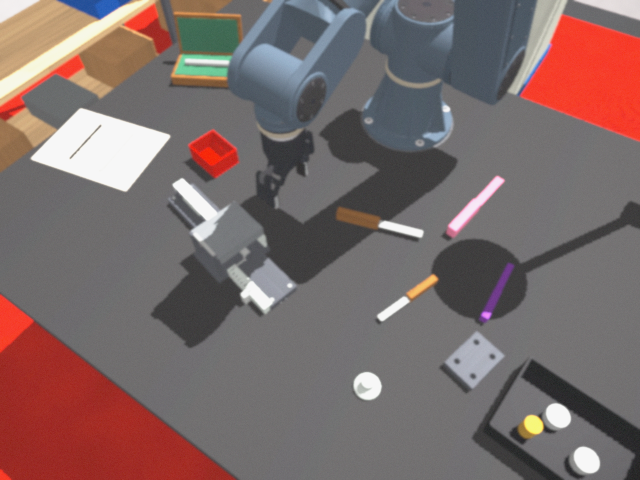

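View pics/a_side.png

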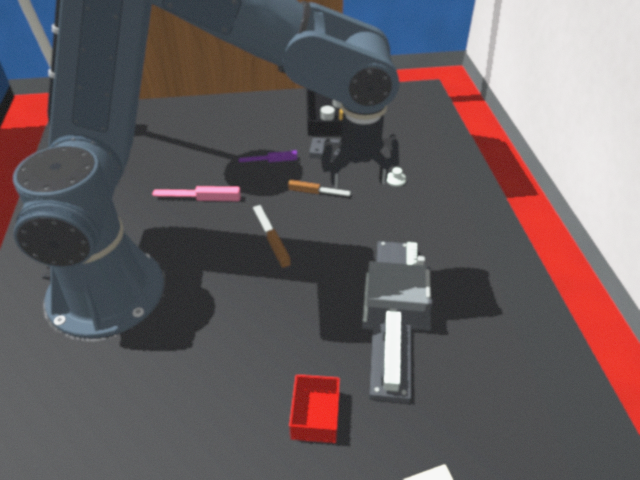

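The scene image shows the gauge at (230,245), the red bin at (213,153), a brown tool at (337,213)-(422,234) and an orange tool at (437,280)-(379,318). The side image shows the gauge at (395,310), the orange tool at (289,185)-(350,193) and the brown tool at (287,265)-(258,207). I'll enlarge both.

```bash
cat > h.py <<'E'
import cv2,numpy as np,pickle
from scipy.optimize import least_squares
def cam(f): 
    return np.array(f["camera_matrix"],float),cv2.Rodrigues(np.array(f["rvec"],float))[0],np.array(f["tvec"],float).ravel()
def back(f,uv,z):
    K,R,t=cam(f);c=-R.T@t;d=R.T@np.linalg.solve(K,[*uv,1.]);return c+d*(z-c[2])/d[2]
def proj(f,P):
    K,R,t=cam(f);return cv2.projectPoints(np.atleast_2d(np.array(P,float)),R,t,K,None)[0][:,0]
def g2w(p,P):
    P=np.atleast_2d(P);c,s=np.cos(p[2]),np.sin(p[2]);return np.c_[p[0]+c*P[:,0]-s*P[:,1],p[1]+s*P[:,0]+c*P[:,1],P[:,2]]
E
python3 - <<'E'
from h import *
d=pickle.load(open("a.pkl","rb"))
S,T=d["scene"],d["side"]
for n,a in {"brown":[(337,213),(380,226),(422,234)],"orange":[(437,280),(408,298),(379,318)]}.items():
    P=[back(S,u,.011) for u in a];print(n,np.round(P,3).tolist(),[np.linalg.norm(P[i]-P[i+1]).round(3) for i in(0,1)])
for n,a in {"brown":[(287,265),(271,232),(258,207)],"orange":[(289,185),(320,189),(350,193)]}.items():
    P=[back(T,u,.011) for u in a];print(n,np.round(P,3).tolist(),[np.linalg.norm(P[i]-P[i+1]).round(3) for i in(0,1)])
a=cv2.resize(S["img"][170:320,160:310],(600,600),interpolation=cv2.INTER_CUBIC)[:, :]
b=T["img"][230:410,350:450]
a=cv2.resize(S["img"][172:322,160:305],None,fx=3.2,fy=3.2,interpolation=cv2.INTER_CUBIC)
b=cv2.resize(b,None,fx=3.2,fy=3.2,interpolation=cv2.INTER_CUBIC)
print(a.shape,b.shape)
o=np.zeros((600,800,3),np.uint8);o[:a.shape[0],:a.shape[1]]=a;o[:b.shape[0],470:470+b.shape[1]]=b
cv2.imwrite("pics/b.png",o[:,:,::-1])
E
```

```text
brown [[0.397, 0.02, 0.011], [0.374, 0.126, 0.011], [0.341, 0.219, 0.011]] [np.float64(0.108), np.float64(0.099)]
orange [[0.433, 0.303, 0.011], [0.507, 0.27, 0.011], [0.582, 0.241, 0.011]] [np.float64(0.081), np.float64(0.08)]
brown [[0.4, 0.014, 0.011], [0.372, 0.125, 0.011], [0.346, 0.219, 0.011]] [np.float64(0.115), np.float64(0.097)]
orange [[0.431, 0.295, 0.011], [0.51, 0.268, 0.011], [0.584, 0.242, 0.011]] [np.float64(0.083), np.float64(0.079)]
(480, 464, 3) (576, 320, 3)
```

View pics/b.png

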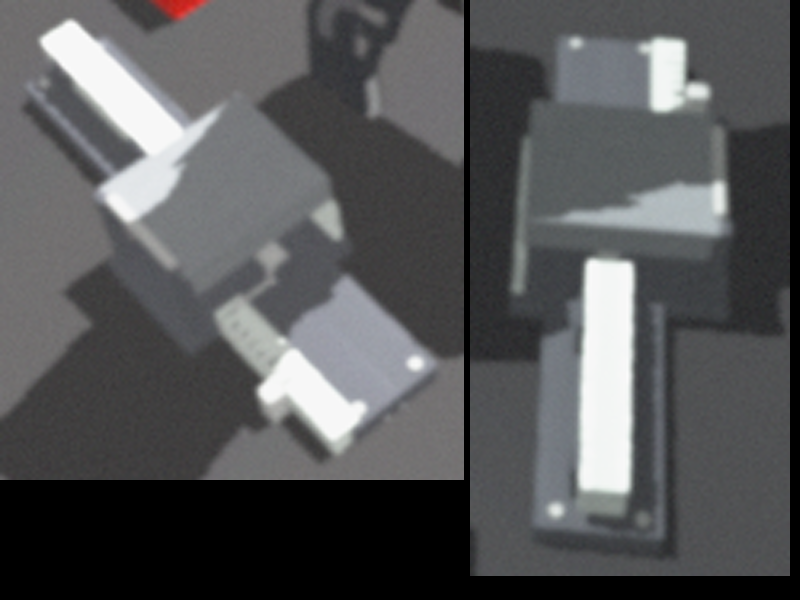

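```bash
python3 - <<'E'
from h import *
d=pickle.load(open("a.pkl","rb"))
S,T=d["scene"],d["side"]
G={"s-":(-13,-215,58),"s+":(13,-215,58),"c--":(-55,-50,88),"c-+":(-55,50,88),"c+-":(65,-50,88),"c++":(65,50,88)}
so={"s-":(73,20),"s+":(40,40),"c--":(237,95),"c-+":(333,183),"c++":(195,290),"c+-":(98,190)}
to={"s-":(580,492),"s+":(628,494),"c-+":(533,102),"c++":(722,110),"c--":(527,222),"c+-":(728,233)}
A=np.array([G[k] for k in so])/1e3;a=np.array([so[k] for k in so])/3.2+[160,172]
B=np.array([G[k] for k in to])/1e3;b=(np.array([to[k] for k in to])-[470,0])/3.2+[350,230]
f=lambda p:np.r_[(proj(S,g2w(p,A))-a).ravel(),(proj(T,g2w(p,B))-b).ravel()]
s=least_squares(f,[.65,-.1,0],loss="soft_l1");p=s.x;print(p.round(4),np.degrees(p[2]).round(2),f(p).round(1).reshape(-1,2).tolist())
np.save("g.npy",p)
for n,P in {"hinge":(65,0,88),"edge":(-53,0,62),"sill":(-55,0,52)}.items():print(n,g2w(p,np.array(P)/1e3).round(4))
# mark in crops: rider
for nm,im,uv in(("S rider blade",S,(268,393)),("S rider",S,(278,415)),("T",T,(686,103)),("T",T,(697,90))):
    uv=np.array(uv)/3.2+([160,172] if im is S else [350-470/3.2,230])
    w=back(im,uv,.031)[:2]-p[:2];c,s_=np.cos(p[2]),np.sin(p[2]);print(nm,(w[0]*c+w[1]*s_).round(4),(-w[0]*s_+w[1]*c).round(4))
E
```

```text
[ 0.6117 -0.1284 -0.25  ] -14.32 [[-1.2, 0.4], [0.0, -0.2], [0.3, -0.5], [-2.3, -1.4], [-4.1, -3.2], [-0.5, -0.8], [0.6, -2.7], [0.1, -1.9], [0.6, -1.8], [-0.7, 0.6], [-0.1, -2.3], [-1.6, -0.2]]
hinge [[ 0.6747 -0.1444  0.088 ]]
edge [[ 0.5604 -0.1153  0.062 ]]
sill [[ 0.5584 -0.1148  0.052 ]]
S rider blade 0.0611 0.1255
S rider 0.066 0.1429
T 0.0503 0.1092
T 0.058 0.1225
```

The orange tool is the meant one: it is smaller, with an 80 mm handle and an 80 mm blade. Its yaw is about -21°. The gauge yaw is about -14°. I'll move over the tool.

>>> jog_arm([
  [[0.06,0.03,-0.01,0,0],[0.06,0.05,-0.015,0,0],[0.06,0.055,-0.015,0,0],[0.06,0.055,-0.015,0,0],[0.06,0.05,-0.015,0,0],[0.06,0.045,-0.01,0,-0.15],[0.06,0,0,0,-0.18],[0.06,0,0,0,-0.18]],
])

```text
clock: 1.15
position: [0.4695, 0.2856, 0.2108]
tcp_rot: [-180.0, 0.0, 119.6]
contact_force: [-0.2, -0.5, -0.4]
width: 0.0596
gripper_force: 0.0
```

>>> jog_arm([
  [[0.06,0,0,0,-0.18],[0.06,0,0,0,-0.18],[0.06,0,0,0.02,-0.17],[0.06,0,0,0.02,-0.166],[0.06,0,0,0,0],[0.06,0,0,0,0],[0.06,0,0,0,0],[0.06,0,0,0,0]],
])

```text
clock: 2.15
position: [0.4702, 0.2851, 0.1717]
tcp_rot: [180.0, 0.0, 159.0]
contact_force: [0.5, 0.6, -0.0]
width: 0.0599
gripper_force: 0.0
```

```bash
cat >> h.py <<'E'
def snap(tag,*names):
    from workcell import r
    d={n:r.grab_frame(n) for n in names};pickle.dump(d,open(tag+".pkl","wb"))
    for n in names:cv2.imwrite(f"pics/{tag}_{n}.png",d[n]["img"][:,:,::-1])
    o=r.observe();print({k:np.round(o[k],4).tolist() for k in("clock","q","position","tcp_rot","contact_force","width","gripper_force")});return d
E
python3 -c "
from h import *
d=snap('c','wrist')
print(proj(d['wrist'],[[.432,.299,.022],[.5073,.2703,.022],[.583,.2415,.011]]))"
```

```text
{'clock': 2.2, 'q': [26.3826, 22.6073, 97.0433, -0.0012, 60.3119, -42.6722], 'position': [0.4701, 0.2851, 0.1716], 'tcp_rot': [179.9732, 0.0261, 159.0555], 'contact_force': [0.4968, 0.0634, 0.0214], 'width': 0.0599, 'gripper_force': 0.0}
[[321.60382816 170.65651207]
 [321.78620683 258.33132918]
 [321.98891461 330.09808237]]
```

View pics/c_wrist.png

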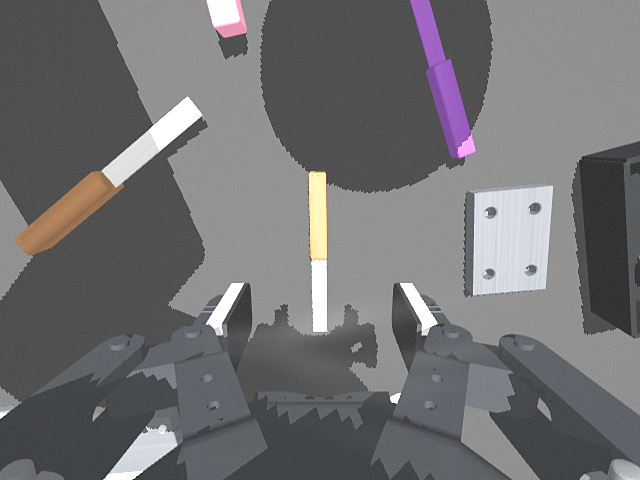

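The wrist view shows the orange tool dead ahead. Its handle end is at (317.5,171), the joint at (318,259.5) and the tip at (320,331), 2 to 4 px left of my prediction. I'll correct for that and descend.

```bash
python3 -c "
from h import *
w=pickle.load(open('c.pkl','rb'))['wrist']
a=back(w,(317.5,171.5),.022);b=back(w,(318.,259.5),.022);c=back(w,(319.7,331),.011)
print(a,b,c,np.degrees(np.arctan2(*(c-a)[[1,0]])));d=(c-a)[:2];d/=np.linalg.norm(d);print('grasp',a[:2]+.04*d, c[:2]-.12*d)"
```

```text
[0.43139368 0.29539263 0.022     ] [0.507107   0.26658732 0.022     ] [0.58312321 0.2389425  0.011     ] -20.4074380418708
grasp [0.46888315 0.28144488] [0.47065481 0.28078574]
```

>>> jog_arm([
  [[0.05,-0.0015,-0.0038,0.02,-0.009],[0.05,0,0,0.035,0],[0.05,0,0,0.035,0],[0.05,0,0,0.035,0],[0.05,0,0,0.025,0],[0.05,0,0,0.0125,0],[0.05,0,0,0.0045,0],[0.05,0,0,0,0]],
])

```text
clock: 3.2
position: [0.4704, 0.2811, 0.0047]
tcp_rot: [180.0, 0.0, 159.6]
contact_force: [-0.5, -0.1, 0.6]
width: 0.0501
gripper_force: 0.0
```

>>> jog_arm([
  [[0.0,0,0,0,0],[0,0,0,0,0],[0,0,0,0,0],[0,0,0,0,0],[0,0,0,0,0],[0,0,0,0,0],[0,0,0,-0.02,0],[0,0,0,-0.04,0]],
])

```text
clock: 4.2
position: [0.4691, 0.2805, 0.0637]
tcp_rot: [-179.9, -0.1, 159.6]
contact_force: [0.5, 0.8, 0.0]
width: 0.0001
gripper_force: 0.0
```

```bash
python3 -c "
from h import *
d=snap('d','wrist','side','scene')
a=d['wrist']['img'][100:400,120:520];b=cv2.resize(d['side']['img'][120:270,230:430],None,fx=2,fy=2,interpolation=cv2.INTER_CUBIC)
c=cv2.resize(d['scene']['img'][200:350,340:540],None,fx=2,fy=2,interpolation=cv2.INTER_CUBIC)
o=np.zeros((600,800,3),np.uint8);o[:300,:400]=a;o[:300,400:]=b;o[300:,:400]=c
cv2.imwrite('pics/d.png',o[:,:,::-1])"
```

```text
{'clock': 4.35, 'q': [25.9975, 30.9412, 101.5742, 0.0003, 47.2835, -43.6191], 'position': [0.471, 0.2815, 0.0658], 'tcp_rot': [179.8543, 0.1386, 159.6162], 'contact_force': [-0.892, 0.0423, -0.3584], 'width': -0.0003, 'gripper_force': 0.0}
```

View pics/d.png

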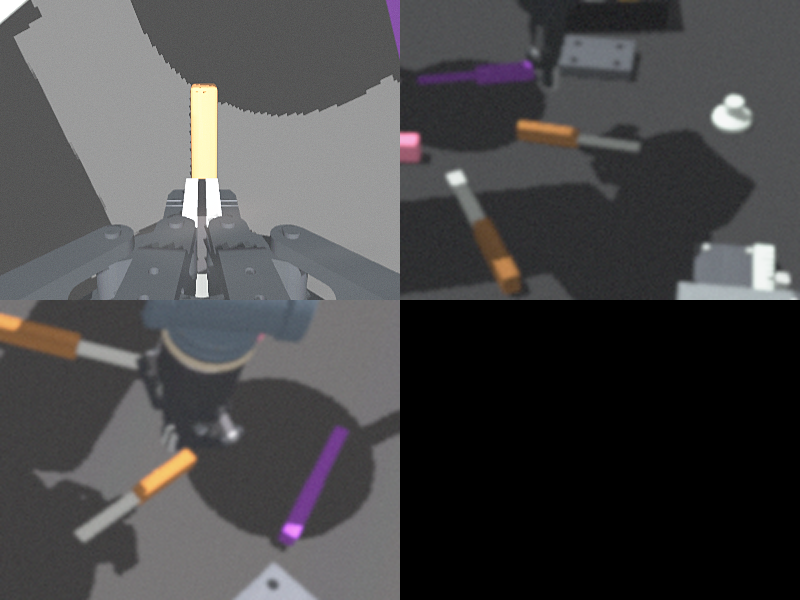

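The tool still lies on the bench with its handle end at wrist (323,185). The fingers were probably still closing when I lifted. I'll open, go down again and close for longer.

```bash
python3 -c "
from h import *
w=pickle.load(open('d.pkl','rb'))['wrist']
a=back(w,(323.5,186),.022);b=back(w,(324.,270),.022)
print(a,b,np.degrees(np.arctan2(*(b-a)[[1,0]])))"
```

```text
[0.43149797 0.29477399 0.022     ] [0.4799061 0.2771646 0.022    ] -19.989836744155593
```

>>> jog_arm([
  [[0.04,0,0,0,0],[0.04,0,0,0,0],[0.04,0,0,0,0],[0.04,0,0,0.01,0],[0.04,0,0,0.02,0],[0.04,0,0,0.02,0],[0.04,0,0,0.01,0],[0.04,0,0,0.001,0]],
])

```text
clock: 5.35
position: [0.4697, 0.2807, 0.0025]
tcp_rot: [-179.9, -0.1, 159.6]
contact_force: [0.8, -1.1, -0.1]
width: 0.04
gripper_force: 0.0
```

>>> jog_arm([
  [[0.0,0,0,0,0],[0,0,0,0,0],[0,0,0,0,0],[0,0,0,0,0],[0,0,0,0,0],[0,0,0,0,0],[0,0,0,0,0],[0,0,0,0,0]],
])

```text
clock: 6.35
position: [0.47, 0.2809, 0.0032]
tcp_rot: [-180.0, -0.0, 159.6]
contact_force: [-0.4, 0.8, 0.6]
width: 0.0
gripper_force: 0.0
```

```bash
python3 -c "
from h import *
d=snap('e','wrist','side','scene')
for n in d: print(n,proj(d[n],[[.47,.281,.003],[.47,.281,.022]]).round(0).tolist())
a=d['wrist']['img'][100:400,120:520];b=cv2.resize(d['side']['img'][120:270,230:430],None,fx=2,fy=2,interpolation=cv2.INTER_CUBIC)
c=cv2.resize(d['scene']['img'][200:350,340:540],None,fx=2,fy=2,interpolation=cv2.INTER_CUBIC)
o=np.zeros((600,800,3),np.uint8);o[:300,:400]=a;o[:300,400:]=b;o[300:,:400]=c
cv2.imwrite('pics/e.png',o[:,:,::-1])"
```

```text
{'clock': 6.5, 'q': [25.9947, 36.9626, 102.6606, 0.0017, 40.3777, -43.6197], 'position': [0.47, 0.2809, 0.0032], 'tcp_rot': [179.9999, -0.0015, 159.6131], 'contact_force': [0.1894, -0.0087, -0.168], 'width': -0.0001, 'gripper_force': 0.0}
wrist [[323.0, 278.0], [323.0, 294.0]]
side [[304.0, 189.0], [304.0, 184.0]]
scene [[420.0, 290.0], [421.0, 285.0]]
```

View pics/e.png

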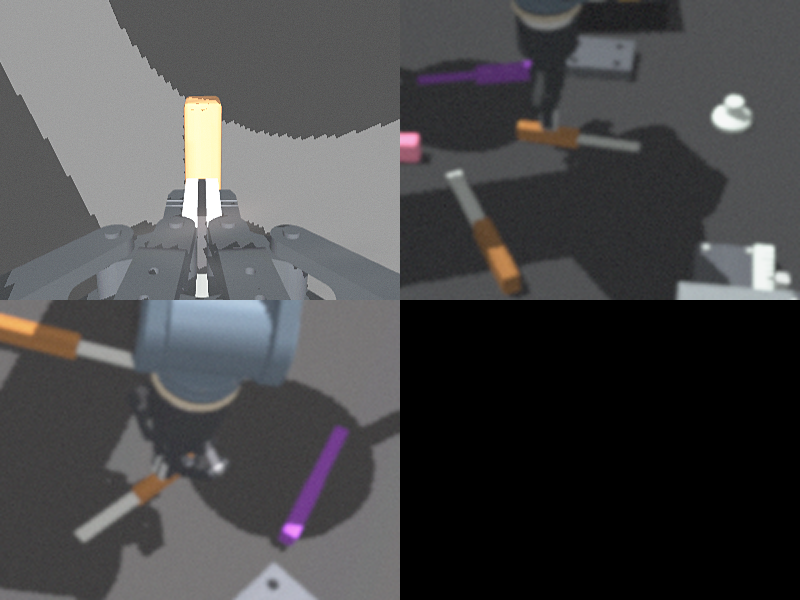

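The wrist view shows the shut fingers at (323,280-315), over the handle, but they report width 0 and no force. I'll check whether the handle occludes the tips, then close in steps and read the force.

```bash
python3 -c "
from h import *
a=pickle.load(open('d.pkl','rb'))['wrist']['img'].astype(int);b=pickle.load(open('e.pkl','rb'))['wrist']['img'].astype(int)
for r in range(260,400,8): print(r,[tuple(a[r,c]) == tuple(b[r,c]) or int(abs(a[r,c]-b[r,c]).max()) for c in range(299,352,6)], b[r,323], a[r,323])"
```

```text
260 [8, 99, 134, 18, 5, 8, 19, 40, 4] [255 252 205] [255 251 200]
268 [5, 85, 156, 18, 2, 6, 17, 22, 9] [255 252 200] [255 250 198]
276 [5, 80, 165, 16, 8, 9, 15, 14, 8] [255 254 208] [255 252 200]
284 [5, 16, 1, True, 3, 1, 1, 17, 8] [91 92 94] [94 92 96]
292 [8, True, 1, True, 4, 1, 1, 1, 4] [95 96 99] [91 94 95]
300 [3, True, 1, 11, 1, True, 1, 10, 12] [94 94 95] [95 94 95]
308 [6, True, 1, 4, 5, 1, 1, 9, 2] [102 104 105] [102  99 103]
316 [4, 19, True, 7, 8, True, True, 49, 4] [154 149 147] [146 141 145]
324 [7, 12, 11, 4, 8, 13, 14, 13, 4] [168 161 166] [161 155 158]
332 [6, 8, 4, 11, 9, 4, 6, 2, 7] [157 153 158] [148 146 151]
340 [8, 12, 4, 5, 36, 9, 5, 1, 2] [151 150 154] [115 115 118]
348 [31, 8, 8, 3, 36, 25, 3, 46, 15] [103 102 105] [139 138 141]
356 [5, 10, 4, 20, 2, 16, 2, 3, 5] [147 147 149] [145 146 149]
364 [7, 3, 13, 3, 13, 19, 8, 11, 11] [151 148 153] [140 137 140]
372 [10, 10, 4, 4, 6, 16, 8, 5, 4] [83 84 88] [77 80 82]
380 [3, 4, 2, 2, 4, 2, 5, 11, 5] [223 227 224] [220 223 221]
388 [9, 6, 8, 3, 9, 2, 5, 2, 5] [226 228 227] [217 222 219]
396 [8, 6, 10, 2, 6, 10, 11, 24, 3] [242 243 241] [236 237 236]
```

>>> jog_arm([
  [[0.04,0,0,0,0],[0.04,0,0,0,0],[0.04,0,0,0,0],[0.014,0,0,0,0],[0.014,0,0,0,0],[0.014,0,0,0,0],[0.014,0,0,0,0],[0.014,0,0,0,0]],
])

```text
clock: 7.5
position: [0.47, 0.2809, 0.0032]
tcp_rot: [-180.0, -0.0, 159.6]
contact_force: [0.6, 0.6, 0.3]
width: 0.0138
gripper_force: 0.0
```

```bash
python3 -c "
from h import *
d=pickle.load(open('a.pkl','rb'))
for z in(.211,.224,.235,.245):
  print(z,proj(d['side'],[[.5,0,z],[.6,0,z]]).round(0).tolist(),proj(d['scene'],[[.5,0,z],[.6,0,z]]).round(0).tolist())
a=cv2.resize(d['side']['img'][90:210,300:420],None,fx=4,fy=4,interpolation=cv2.INTER_CUBIC)
e=pickle.load(open('e.pkl','rb'))
b=cv2.resize(e['side']['img'][140:220,270:350],None,fx=4,fy=4,interpolation=cv2.INTER_CUBIC)
o=np.zeros((480,800,3),np.uint8);o[:480,:480]=a;o[:320,480:]=b
cv2.imwrite('pics/f.png',o[:,:,::-1])"
```

```text
0.211 [[333.0, 198.0], [382.0, 194.0]] [[303.0, 183.0], [274.0, 217.0]]
0.224 [[333.0, 193.0], [382.0, 189.0]] [[303.0, 179.0], [273.0, 213.0]]
0.235 [[333.0, 189.0], [383.0, 185.0]] [[303.0, 175.0], [273.0, 209.0]]
0.245 [[333.0, 185.0], [383.0, 181.0]] [[303.0, 172.0], [272.0, 206.0]]
```

View pics/f.png

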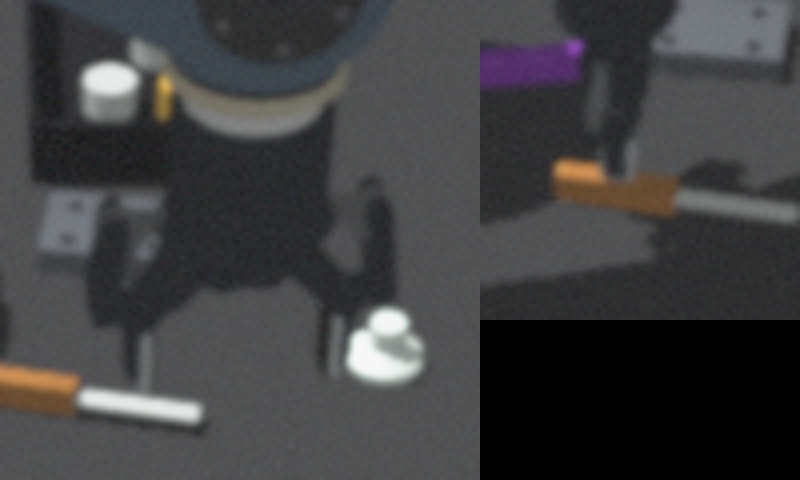

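The side crops show tips at about z=0.24 at the start, where 0.224 was expected. With the reported TCP at z=0.003, the tips just touch the handle's top at full-image (305,184). So the real tips sit about 18 mm behind the reported TCP. I'll go lower, watching the force.

>>> jog_arm([
  [[0.035,0,0,-0.005,0],[0.035,0,0,0,0],[0.035,0,0,0,0],[0.035,0,0,0.006,0],[0.035,0,0,0.006,0],[0.035,0,0,0.003,0],[0.035,0,0,0.002,0],[0.035,0,0,0,0]],
])

```text
clock: 8.5
position: [0.47, 0.2809, -0.0089]
tcp_rot: [-180.0, -0.0, 159.6]
contact_force: [0.4, 0.2, 0.3]
width: 0.0348
gripper_force: 0.0
```

>>> jog_arm([
  [[0.01,0,0,0,0],[0.01,0,0,0,0],[0.01,0,0,0,0],[0.01,0,0,0,0],[0.01,0,0,0,0],[0.01,0,0,0,0],[0.01,0,0,0,0],[0.01,0,0,0,0]],
])

```text
clock: 9.5
position: [0.4702, 0.2811, -0.0085]
tcp_rot: [180.0, 0.0, 159.6]
contact_force: [-1.1, -0.2, 5.3]
width: 0.0139
gripper_force: 59.9
```

>>> jog_arm([
  [[0.03,0,0,0,0],[0.03,0,0,0,0],[0.03,0,0,0.003,0],[0.03,0,0,0.003,0],[0.01,0,0,0,0],[0.01,0,0,0,0],[0.01,0,0,0,0],[0.01,0,0,0,0]],
])

```text
clock: 10.5
position: [0.47, 0.2809, -0.0148]
tcp_rot: [-180.0, -0.0, 159.6]
contact_force: [0.1, 0.4, -1.1]
width: 0.0148
gripper_force: 58.7
```

>>> jog_arm([
  [[0.01,0,0,0,0],[0.01,0,0,0,0],[0.01,0,0,-0.01,0],[0.01,0,0,-0.02,0],[0.01,0,0,-0.03,0],[0.01,0,0,-0.03,0],[0.01,0,0,-0.02,0],[0.01,0,0,0,0]],
])

```text
clock: 11.5
position: [0.4708, 0.2813, 0.0969]
tcp_rot: [179.9, 0.1, 159.6]
contact_force: [-0.6, 0.4, -1.4]
width: 0.0146
gripper_force: 58.8
```

>>> jog_arm([
  [[0.01,0,-0.03,0,-0.106],[0.01,0,-0.05,0,0],[0.01,0,-0.055,0,0],[0.01,-0.0036,-0.055,0,0],[0.01,-0.01,-0.055,0,0],[0.01,-0.01,-0.055,0,0],[0.01,-0.01,-0.0414,0,0],[0.01,-0.01,-0.02,0,0]],
])

```text
clock: 12.5
position: [0.4191, -0.0808, 0.0946]
tcp_rot: [-180.0, -0.1, 165.6]
contact_force: [-0.3, -0.1, -0.8]
width: 0.0152
gripper_force: 58.9
```

>>> jog_arm([
  [[0.01,0,0,0,0],[0.01,0,0,0,0],[0.01,0,0,0,0],[0.01,0,0,0.02,0],[0.01,0,0,0.02,0],[0.01,0,0,0.01,0],[0.01,0,0,0,0],[0.01,0,0,0,0]],
])

```text
clock: 13.5
position: [0.4202, -0.079, 0.0457]
tcp_rot: [-180.0, 0.0, 165.7]
contact_force: [0.8, 0.0, -0.8]
width: 0.0141
gripper_force: 58.9
```

```bash
python3 -c "
from h import *
d=snap('g','wrist','side','scene')
p=np.load('g.npy')
T=np.array([d for d in [[.424+.119*.969,-.08-.119*.2475,.0732]]])
for n in d: print(n,'tip',proj(d[n],T).round(0).tolist(),'sill/edge/corners',proj(d[n],g2w(p,np.array([[-55,0,52],[-53,0,62],[-55,-50,88],[-55,50,88],[-55,-50,62],[-55,50,62]])/1e3)).round(0).tolist())
a=d['wrist']['img']
b=cv2.resize(d['side']['img'][200:320,330:450],None,fx=3,fy=3,interpolation=cv2.INTER_CUBIC)
o=np.zeros((600,800,3),np.uint8);o[:300,:400]=cv2.resize(a[180:480,120:520],None,fx=1,fy=1);o[:360,420:780]=b
o[300:600,:400]=cv2.resize(d['scene']['img'][180:280,200:330],(400,300),interpolation=cv2.INTER_CUBIC)
cv2.imwrite('pics/g.png',o[:,:,::-1])"
```

```text
{'clock': 13.65, 'q': [-16.9077, 23.5545, 119.5851, 0.0006, 36.8046, -92.5981], 'position': [0.4202, -0.0791, 0.0457], 'tcp_rot': [-179.9978, 0.0558, 165.69], 'contact_force': [-0.4148, -0.2145, -0.7181], 'width': 0.0148, 'gripper_force': 58.91}
wrist tip [[323.0, 524.0]] sill/edge/corners [[322.0, 511.0], [322.0, 532.0], [219.0, 587.0], [426.0, 587.0], [232.0, 530.0], [413.0, 530.0]]
side tip [[359.0, 282.0]] sill/edge/corners [[368.0, 289.0], [369.0, 286.0], [368.0, 297.0], [370.0, 260.0], [367.0, 305.0], [370.0, 268.0]]
scene tip [[256.0, 214.0]] sill/edge/corners [[250.0, 224.0], [249.0, 222.0], [234.0, 201.0], [262.0, 228.0], [236.0, 208.0], [263.0, 234.0]]
```

View pics/g.png

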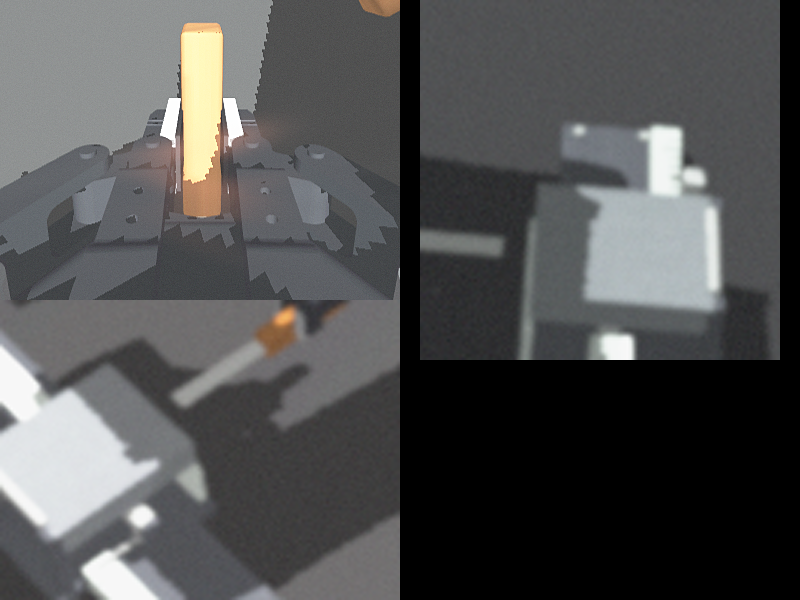

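The wrist crop shows the handle held squarely. In the side view the blade tip is at (358,282) and in the scene view at (258,213). Both are within about 1 px of my prediction and level with the gap, 25 mm short of the cover edge. I'll lower to gap height and insert.

>>> jog_arm([
  [[0.01,0,0,0.008,0],[0.01,0,0,0.0065,0],[0.01,0,0,0,0],[0.01,-0.007,0,0,0],[0.01,-0.008,0,0,0],[0.01,-0.008,0,0,0],[0.01,-0.006,0,0,0],[0.01,0,0,0,0]],
])

```text
clock: 14.65
position: [0.4484, -0.0863, 0.0307]
tcp_rot: [-180.0, 0.0, 165.7]
contact_force: [-0.8, 0.7, -0.1]
width: 0.0144
gripper_force: 58.9
```

>>> jog_arm([
  [[0.01,-0.006,0,0,0],[0.01,-0.007,0,0,0],[0.01,-0.005,0,0,0],[0.01,0,0,0,0],[0.01,0,0,-0.003,0],[0.01,0,0,-0.005,0],[0.01,0,0,-0.006,0],[0.01,0,0,0,0]],
])

```text
clock: 15.65
position: [0.4657, -0.0907, 0.0453]
tcp_rot: [-180.0, 0.1, 165.7]
contact_force: [-0.1, 0.3, -1.1]
width: 0.0144
gripper_force: 58.8
```

```bash
python3 -c "
import numpy as np
# tip path (gauge x, blade centre z in mm) along theta; insertion 18 past inner edge
x0,z0=-33,57
for t in range(0,100,10):
    c,s=np.cos(np.radians(t)),np.sin(np.radians(t))
    print(t,'edge x,z',(65-116*c-26*s).round(1),(88+116*s-26*c).round(1),' TCP z for contact',(88+116*s-26*c-1.2-25.8).round(1))"
```

```text
0 edge x,z -51.0 62.0  TCP z for contact 35.0
10 edge x,z -53.8 82.5  TCP z for contact 55.5
20 edge x,z -52.9 103.2  TCP z for contact 76.2
30 edge x,z -48.5 123.5  TCP z for contact 96.5
40 edge x,z -40.6 142.6  TCP z for contact 115.6
50 edge x,z -29.5 160.1  TCP z for contact 133.1
60 edge x,z -15.5 175.5  TCP z for contact 148.5
70 edge x,z 0.9 188.1  TCP z for contact 161.1
80 edge x,z 19.3 197.7  TCP z for contact 170.7
90 edge x,z 39.0 204.0  TCP z for contact 177.0
```

>>> jog_arm([
  [[0.01,0,0,-0.008,0],[0.01,0,0,-0.012,0],[0.01,0,0,-0.014,0],[0.01,-0.003,0,-0.014,0],[0.01,-0.005,0,-0.014,0],[0.01,-0.005,0,-0.01,0],[0.01,0,0,0,0],[0.01,0,0,0,0]],
])

```text
clock: 16.65
position: [0.4778, -0.0939, 0.1164]
tcp_rot: [-180.0, -0.0, 165.7]
contact_force: [1.4, -0.1, -2.0]
width: 0.0146
gripper_force: 58.8
```

```bash
python3 -c "
from h import *
d=snap('k','side','scene')
o=np.hstack([cv2.resize(d[n]['img'][y:y+200,x:x+200],(400,400),interpolation=cv2.INTER_CUBIC) for n,x,y in(('side',290,150),('scene',150,130))])
cv2.imwrite('pics/k.png',o[:,:,::-1])"
```

```text
{'clock': 16.75, 'q': [-16.5923, 21.0746, 108.8481, 0.0005, 50.1227, -92.2795], 'position': [0.4777, -0.0938, 0.1162], 'tcp_rot': [179.9978, -0.0454, 165.6869], 'contact_force': [0.9728, -0.9976, -1.1388], 'width': 0.0146, 'gripper_force': 58.7823}
```

View pics/k.png

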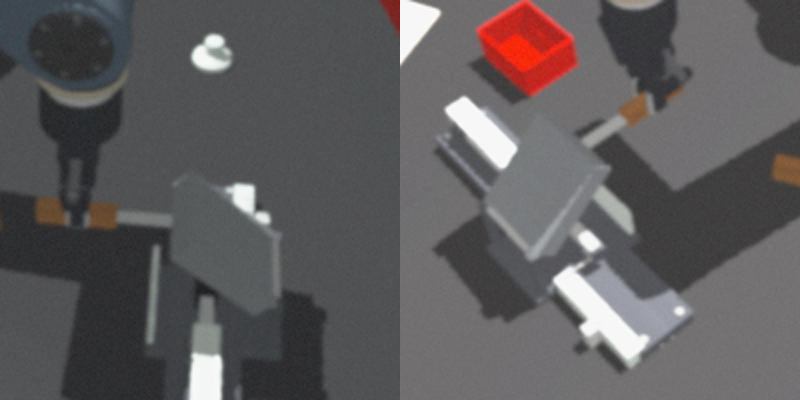

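The cover is up about 40°, with its lower edge resting on the blade near side-crop (172,218). I'll carry on and push it over.

>>> jog_arm([
  [[0.01,-0.009,0,-0.016,0],[0.01,-0.014,0,-0.015,0],[0.01,-0.015,0,-0.011,0],[0.01,-0.016,0,-0.006,0],[0.01,-0.016,0,-0.002,0],[0.01,-0.015,0,0,0],[0.01,-0.012,0,0,0],[0.01,-0.01,0,0,0]],
])

```text
clock: 17.75
position: [0.5821, -0.1204, 0.1664]
tcp_rot: [180.0, -0.0, 165.7]
contact_force: [-0.4, -0.1, -1.2]
width: 0.0145
gripper_force: 58.9
```

>>> jog_arm([
  [[0.01,-0.008,0,0,0],[0.01,-0.006,0,0,0],[0.01,0,0,0,0],[0.01,0,0,0,0],[0.01,0,0,0,0],[0.01,0,0,0,0],[0.01,0.02,0,0,0],[0.01,0.03,0,0,0]],
])

```text
clock: 18.75
position: [0.5464, -0.1114, 0.1666]
tcp_rot: [-180.0, 0.0, 165.7]
contact_force: [-0.9, 0.5, -1.2]
width: 0.0143
gripper_force: 58.9
```

```bash
python3 -c "
from h import *
d=snap('l','side','scene','wrist')
o=np.zeros((600,800,3),np.uint8)
o[:300,:400]=cv2.resize(d['side']['img'][150:330,290:530],(400,300),interpolation=cv2.INTER_CUBIC)
o[:300,400:]=cv2.resize(d['scene']['img'][150:330,120:360],(400,300),interpolation=cv2.INTER_CUBIC)
o[300:,:400]=cv2.resize(d['wrist']['img'],(400,300))
o[300:,400:]=cv2.resize(d['side']['img'],(400,300))
cv2.imwrite('pics/l.png',o[:,:,::-1])
p=np.load('g.npy');H=np.array([[65,-50,88],[65,50,88]])/1e3
for th in(0,1.6,2.7):
  c,s=np.cos(th),np.sin(th);E=np.array([[65-120*c,y,88+120*s] for y in(-50,50)])/1e3
  print(th,proj(d['side'],g2w(p,E)).round(0).tolist(),proj(d['scene'],g2w(p,E)).round(0).tolist())"
```

```text
{'clock': 18.9, 'q': [-16.2974, 23.6959, 96.1019, -0.0003, 60.1911, -91.9863], 'position': [0.5463, -0.1113, 0.167], 'tcp_rot': [-179.9993, 0.0111, 165.689], 'contact_force': [0.268, -0.3092, -0.1665], 'width': 0.0148, 'gripper_force': 58.9302}
0 [[368.0, 297.0], [370.0, 260.0]] [[234.0, 201.0], [262.0, 228.0]]
1.6 [[440.0, 261.0], [438.0, 223.0]] [[176.0, 197.0], [204.0, 227.0]]
2.7 [[491.0, 291.0], [486.0, 252.0]] [[140.0, 246.0], [166.0, 278.0]]
```

```bash
python3 -c "
from h import *
a=pickle.load(open('a.pkl','rb'));d=pickle.load(open('l.pkl','rb'));p=np.load('g.npy')
for th in(0,1.6,2.7):
  c,s=np.cos(th),np.sin(th);E=np.array([[65-r*c,y,88+r*s] for r in(40,80,105) for y in(-30,20)])/1e3
  for n in('side','scene'):
    uv=proj(d[n],g2w(p,E)).round().astype(int);print(th,n,[(a[n]['img'][v,u].tolist(),d[n]['img'][v,u].tolist()) for u,v in uv])"
```

```text
0 side [([177, 186, 190], [101, 104, 111]), ([87, 93, 94], [242, 245, 244]), ([90, 94, 95], [39, 42, 41]), ([89, 94, 96], [80, 84, 84]), ([89, 93, 93], [62, 64, 67]), ([90, 92, 94], [59, 64, 64])]
0 scene [([227, 231, 233], [149, 153, 150]), ([119, 123, 124], [152, 152, 151]), ([120, 122, 126], [80, 80, 84]), ([120, 119, 123], [88, 88, 92]), ([119, 120, 124], [67, 69, 66]), ([120, 123, 125], [178, 181, 175])]
1.6 side [([43, 44, 46], [88, 93, 94]), ([81, 82, 82], [106, 111, 114]), ([81, 83, 83], [97, 105, 103]), ([81, 84, 84], [83, 82, 82]), ([79, 81, 81], [89, 95, 99]), ([79, 81, 84], [83, 84, 86])]
1.6 scene [([80, 80, 83], [101, 101, 106]), ([136, 141, 142], [88, 88, 93]), ([118, 117, 125], [117, 116, 127]), ([227, 230, 233], [87, 87, 92]), ([84, 86, 90], [85, 85, 90]), ([84, 85, 90], [84, 87, 90])]
2.7 side [([44, 45, 43], [90, 92, 97]), ([49, 47, 48], [87, 89, 90]), ([51, 49, 49], [87, 93, 93]), ([54, 54, 56], [89, 92, 93]), ([48, 48, 50], [110, 116, 115]), ([80, 83, 83], [183, 191, 197])]
2.7 scene [([116, 116, 116], [121, 122, 123]), ([69, 68, 69], [119, 122, 125]), ([110, 109, 110], [118, 119, 123]), ([116, 114, 116], [120, 123, 124]), ([111, 110, 113], [118, 121, 123]), ([114, 112, 112], [125, 126, 128])]
```

The pixel colours confirm the cover now lies at its open stop. I'll lay the tool on the free bench area near (0.48, 0.20).

>>> jog_arm([
  [[0.01,0.04,0,0,0],[0.01,0.04,0.02,0,0],[0.01,0.03,0.045,0,0],[0.01,0.02,0.05,0.015,0],[0.01,0.011,0.05,0.02,0],[0.01,0,0.05,0.025,0],[0.01,0,0.045,0.025,0],[0.01,0,0.025,0.02,0]],
])

```text
clock: 19.9
position: [0.4817, 0.2018, 0.0607]
tcp_rot: [180.0, 0.0, 165.8]
contact_force: [0.5, -1.3, 0.0]
width: 0.0146
gripper_force: 58.9
```

>>> jog_arm([
  [[0.01,0,0,0.022,0],[0.01,0,0,0.02,0],[0.01,0,0,0.015,0],[0.01,0,0,0.01,0],[0.01,0,0,0.005,0],[0.01,0,0,0.0025,0],[0.01,0,0,0,0],[0.01,0,0,0,0]],
])

```text
clock: 20.9
position: [0.4809, 0.1996, -0.0125]
tcp_rot: [180.0, 0.0, 165.7]
contact_force: [0.3, 0.6, -0.6]
width: 0.0146
gripper_force: 58.9
```

>>> jog_arm([
  [[0.01,0,0,0.002,0],[0.01,0,0,0,0],[0.03,0,0,0,0],[0.045,0,0,0,0],[0.045,0,0,0,0],[0.045,0,0,-0.02,0],[0.045,0,0,-0.04,0],[0.055,0,0,-0.05,0]],
])

```text
clock: 21.9
position: [0.4801, 0.1994, 0.0959]
tcp_rot: [-179.9, -0.1, 165.7]
contact_force: [0.4, -0.3, 0.5]
width: 0.0549
gripper_force: 0.0
```

>>> jog_arm([
  [[0.055,-0.01,-0.02,-0.025,0],[0.055,-0.03,-0.045,-0.025,0],[0.055,-0.035,-0.05,-0.014,0],[0.055,-0.035,-0.05,0,0],[0.055,-0.035,-0.05,0,0],[0.055,-0.035,-0.05,0,0],[0.055,-0.028,-0.05,0,0],[0.055,0,0,0,0.17]],
])

```text
clock: 22.9
position: [0.6046, -0.1606, 0.1587]
tcp_rot: [-180.0, 0.0, 155.6]
contact_force: [-0.2, 1.8, -0.1]
width: 0.0545
gripper_force: 0.0
```

>>> jog_arm([
  [[0.055,0,0,0,0.18],[0.055,0,0,0,0.18],[0.055,0,0,0,0.18],[0.055,0,0,0,0.18],[0.055,0,0,0,0.18],[0.055,0,0,0,0.18],[0.055,0,0,0,0.18],[0.055,0,0,0,0.141]],
])

```text
clock: 23.9
position: [0.6042, -0.1569, 0.1591]
tcp_rot: [-180.0, -0.0, 75.4]
contact_force: [-0.6, -0.7, -0.4]
width: 0.0551
gripper_force: 0.0
```

>>> jog_arm([
  [[0.055,0,0,0,0],[0.055,0,0,0,0],[0.055,0,0,0,0],[0.055,0,0,0,0],[0.055,0,0,0,0],[0.055,0,0,0,0],[0.055,0,0,0,0],[0.055,0,0,0,0]],
])

```text
clock: 24.9
position: [0.6043, -0.157, 0.1592]
tcp_rot: [180.0, -0.0, 75.7]
contact_force: [0.9, -0.4, 0.4]
width: 0.0547
gripper_force: 0.0
```

```bash
python3 -c "
from h import *
d=snap('m','wrist','side','scene');p=np.load('g.npy');w=d['wrist']
print(w['camera_matrix'])
P=np.array([[-12,-15,76],[12,-15,76],[-12,15,76],[12,15,76],[0,55,31],[30,47,26],[52,47,26],[30,177,26],[52,177,26],[-55,50,52],[-55,-50,52],[65,43,88]])/1e3
print(proj(w,g2w(p,P)).round(1).tolist())"
```

```text
{'clock': 25.05, 'q': [-18.8367, 30.8303, 85.8551, 0.0008, 63.3141, -4.5109], 'position': [0.6043, -0.157, 0.1592], 'tcp_rot': [179.9995, -0.0007, 75.6738], 'contact_force': [-0.7935, -0.2051, -0.3365], 'width': 0.0552, 'gripper_force': 0.0}
[[352.17611639   0.         321.45883126]
 [  0.         352.17611639 237.84612099]
 [  0.           0.           1.        ]]
[[302.7, 216.1], [336.4, 216.1], [302.0, 173.3], [336.9, 173.3], [319.7, 116.5], [357.2, 127.5], [384.6, 127.5], [362.0, -65.7], [393.2, -65.7], [244.0, 121.8], [251.3, 252.8], [421.7, 130.2]]
```

```bash
python3 -c "
import cv2
a=cv2.imread('pics/m_wrist.png')[0:240,210:470]
cv2.imwrite('pics/m.png',cv2.resize(a,None,fx=2.5,fy=2.5,interpolation=cv2.INTER_CUBIC))"
```

```text
(no output)
```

View pics/m.png

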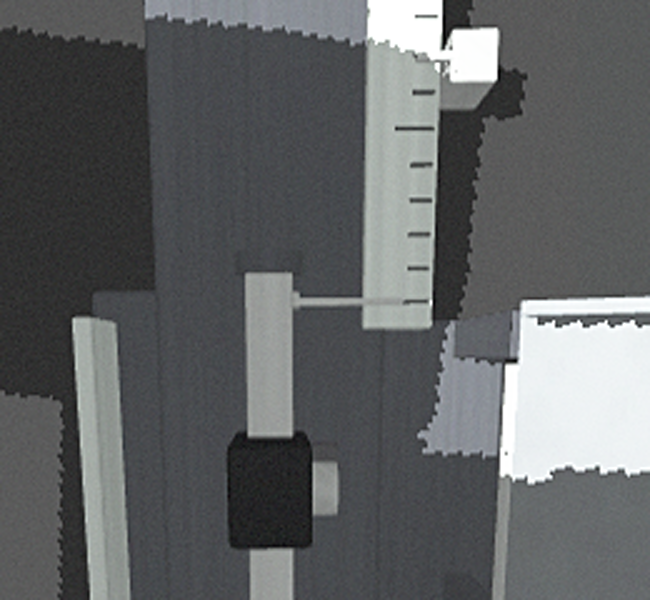

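The wrist crop shows the grip at full px (302-334, 174-219) with the button on its +x side. The pointer is at row 120. The mark on its rider is near (387,23), about seven ticks (70 mm) from the pointer. I'll get exact rows for both from the pixels.

```bash
python3 -c "
from h import *
d=pickle.load(open('m.pkl','rb'));w=d['wrist'];g=w['img'].mean(2).astype(int);p=np.load('g.npy')
print('mark');print('     ',list(range(376,394)))
for r in range(12,36):print(r,g[r,376:394].tolist())
print('pointer')
for r in range(114,127):print(r,g[r,[330,334,338,342,346,350,354,360,366,372,374,376,378]].tolist())
def gf(uv,z):
  q=back(w,uv,z)[:2]-p[:2];c,s=np.cos(p[2]),np.sin(p[2]);return np.round([q[0]*c+q[1]*s,-q[0]*s+q[1]*c],4)
print(gf((318.2,218.5),.076),gf((318.2,174),.076),gf((340,120.3),.031),gf((386,22.),.031))
"
```

```text
mark
      [376, 377, 378, 379, 380, 381, 382, 383, 384, 385, 386, 387, 388, 389, 390, 391, 392, 393]
12 [255, 255, 255, 255, 255, 255, 255, 255, 255, 255, 255, 12, 40, 35, 75, 255, 255, 255]
13 [255, 255, 255, 255, 255, 255, 254, 255, 255, 255, 220, 8, 37, 32, 151, 255, 255, 255]
14 [255, 255, 255, 255, 255, 255, 255, 255, 255, 255, 190, 15, 33, 59, 206, 255, 255, 255]
15 [255, 255, 255, 255, 255, 255, 255, 255, 255, 255, 182, 13, 28, 153, 220, 255, 255, 254]
16 [255, 255, 255, 255, 255, 255, 255, 255, 255, 255, 182, 18, 52, 216, 204, 255, 255, 254]
17 [255, 255, 255, 255, 255, 255, 255, 255, 255, 255, 165, 13, 82, 226, 211, 255, 255, 254]
18 [255, 255, 255, 255, 255, 255, 255, 255, 255, 255, 154, 24, 193, 220, 143, 255, 255, 254]
19 [255, 255, 255, 255, 255, 255, 255, 255, 255, 255, 135, 60, 222, 203, 98, 255, 255, 254]
20 [255, 255, 255, 243, 253, 255, 255, 254, 255, 255, 221, 233, 255, 251, 241, 255, 255, 255]
21 [193, 179, 175, 140, 178, 255, 255, 255, 255, 255, 255, 255, 255, 255, 255, 255, 255, 255]
22 [71, 163, 158, 158, 155, 239, 255, 255, 255, 255, 255, 255, 255, 255, 255, 
[... 1451 characters left out ...]
3, 71, 72, 62, 167, 178, 173, 176, 171, 173]
118 [53, 65, 64, 64, 58, 58, 58, 169, 171, 175, 182, 177, 173]
119 [139, 143, 148, 143, 145, 145, 136, 159, 160, 157, 158, 157, 157]
120 [165, 169, 163, 166, 164, 165, 163, 157, 152, 70, 69, 71, 68]
121 [156, 162, 157, 160, 147, 143, 139, 148, 149, 106, 152, 143, 141]
122 [103, 105, 105, 110, 98, 89, 90, 163, 170, 169, 183, 178, 174]
123 [68, 64, 64, 64, 67, 69, 62, 170, 177, 175, 178, 169, 172]
124 [74, 77, 74, 72, 77, 72, 79, 167, 179, 173, 176, 170, 167]
125 [73, 73, 70, 71, 74, 73, 92, 166, 177, 174, 178, 169, 170]
126 [78, 71, 71, 75, 70, 72, 85, 166, 175, 175, 174, 169, 172]
[-0.001  -0.0168] [-0.0009  0.0145] [0.0159 0.0522] [0.0487 0.1206]
```

>>> jog_arm([
  [[0.055,0.0145,0,0,0],[0.055,0.014,0,0.01,0],[0.055,0,0,0.025,0],[0.055,0,0,0.03,0],[0.055,0,0,0.03,0],[0.055,0,0,0.025,0],[0.055,0,0,0.012,0],[0.055,0,0,0.005,0]],
])

```text
clock: 26.05
position: [0.6113, -0.1288, 0.0216]
tcp_rot: [-180.0, -0.0, 75.7]
contact_force: [0.8, 0.1, 1.2]
width: 0.0549
gripper_force: 0.0
```

>>> jog_arm([
  [[0.045,0,0,0,0],[0.04,0,0,0,0],[0.035,0,0,0,0],[0.03,0,0,0,0],[0.026,0,0,0,0],[0.02,0,0,0,0],[0.02,0,0,0,0],[0.02,0,0,0,0]],
])

```text
clock: 27.05
position: [0.6086, -0.1287, 0.0232]
tcp_rot: [-179.6, 0.0, 75.7]
contact_force: [-23.1, 4.6, 24.2]
width: 0.0232
gripper_force: 59.2
```

>>> jog_arm([
  [[0.02,0,-0.001,-0.0005,0],[0.02,0,-0.001,-0.0005,0],[0.02,0,-0.0008,-0.0005,0],[0.02,0,0,0,0],[0.02,0,0,0,0],[0.02,0,0,0,0],[0.02,0,0,0,0],[0.02,0,0,0,0]],
])

```text
clock: 28.05
position: [0.6087, -0.1287, 0.0234]
tcp_rot: [180.0, -0.0, 75.7]
contact_force: [3.7, -0.9, -9.9]
width: 0.0233
gripper_force: 59.2
```

```bash
python3 -c "
from h import *
d=snap('n','wrist');g=d['wrist']['img'].mean(2).astype(int)
for r in range(100,200,4):print(r,g[r,296:400:4].tolist())"
```

```text
{'clock': 28.1, 'q': [-16.2262, 40.7632, 90.5078, -0.0008, 48.7256, -1.9016], 'position': [0.6087, -0.1287, 0.0234], 'tcp_rot': [179.9966, 0.0007, 75.6759], 'contact_force': [3.8903, -1.2219, -10.9475], 'width': 0.0233, 'gripper_force': 59.1879}
100 [126, 130, 125, 126, 123, 124, 126, 121, 128, 127, 125, 129, 125, 129, 122, 125, 126, 128, 123, 126, 126, 123, 127, 193, 248, 248]
104 [128, 131, 125, 126, 123, 126, 128, 126, 128, 131, 123, 127, 124, 127, 127, 130, 127, 126, 127, 121, 130, 121, 131, 226, 250, 249]
108 [130, 123, 122, 126, 124, 125, 130, 125, 123, 126, 127, 123, 127, 127, 130, 127, 124, 120, 124, 125, 125, 126, 127, 226, 249, 249]
112 [131, 124, 123, 123, 123, 126, 128, 127, 128, 129, 124, 125, 124, 122, 123, 128, 122, 126, 123, 125, 126, 124, 124, 251, 250, 248]
116 [128, 132, 124, 128, 128, 123, 128, 127, 129, 127, 124, 123, 120, 126, 128, 132, 124, 124, 124, 128, 125, 128, 126, 248, 250, 249]
120 [128, 130, 122, 124, 125, 126, 125, 128, 130, 125, 126, 126, 127, 126, 126, 128, 123, 128, 129, 127, 123, 122, 124, 244, 251, 248]
124 [125, 129, 124, 130, 127, 124, 127, 128,
[... 1820 characters left out ...]
 129, 121, 248, 248, 246]
180 [126, 125, 237, 236, 236, 237, 239, 241, 237, 236, 238, 118, 128, 132, 126, 128, 126, 124, 120, 124, 125, 131, 124, 249, 248, 247]
184 [124, 128, 236, 235, 234, 235, 238, 240, 237, 236, 240, 114, 122, 126, 125, 129, 128, 124, 124, 126, 125, 130, 118, 251, 250, 248]
188 [127, 128, 238, 235, 235, 237, 240, 239, 237, 235, 239, 112, 125, 128, 126, 129, 131, 124, 125, 125, 119, 132, 128, 114, 115, 120]
192 [128, 127, 235, 235, 237, 235, 237, 240, 236, 235, 239, 122, 121, 129, 130, 126, 124, 126, 123, 123, 124, 134, 124, 127, 124, 131]
196 [126, 129, 236, 237, 237, 237, 238, 238, 237, 235, 239, 120, 124, 129, 121, 129, 128, 126, 125, 127, 126, 129, 123, 129, 126, 128]
```

Forces are small and the grip is firm at 59 N. I'll pull a little to test the lock.

>>> jog_arm([
  [[0.02,0.001,0,0,0],[0.02,0.001,0,0,0],[0.02,0.001,0,0,0],[0.02,0.001,0,0,0],[0.02,0,0,0,0],[0.02,0,0,0,0],[0.02,0,0,0,0],[0.02,0,0,0,0]],
])

```text
clock: 29.1
position: [0.6096, -0.1252, 0.0234]
tcp_rot: [180.0, 0.0, 75.7]
contact_force: [2.8, -3.8, -11.3]
width: 0.0234
gripper_force: 59.2
```

It is unlocked, with only the spring force showing. I'll pull most of the way.

>>> jog_arm([
  [[0.02,0.004,0,0,0],[0.02,0.009,0,0,0],[0.02,0.011,0,0,0],[0.02,0.012,0,0,0],[0.02,0.011,0,0,0],[0.02,0.009,0,0,0],[0.02,0.004,0,0,0],[0.02,0,0,0,0]],
])

```text
clock: 30.1
position: [0.624, -0.0667, 0.0234]
tcp_rot: [-179.9, 0.0, 75.7]
contact_force: [-0.8, -3.6, -9.8]
width: 0.0236
gripper_force: 59.5
```

```bash
python3 -c "
from h import *
d=snap('o','wrist');w=d['wrist'];g=w['img'].mean(2).astype(int);np.set_printoptions(linewidth=250)
print(g[100:200:3,340:480:5])
o=d and None
from workcell import r
q=r.observe()['position'];print('pull',(q[:2]-[.6087,-.1287])@[.247,.969])"
```

```text
{'clock': 30.15, 'q': [-10.3588, 41.2298, 89.543, -0.0114, 49.2801, 3.9717], 'position': [0.624, -0.0668, 0.0235], 'tcp_rot': [-179.9479, 0.0122, 75.6769], 'contact_force': [-0.3234, -3.3571, -9.6983], 'width': 0.0233, 'gripper_force': 59.4368}
[[124 119 118 120 121 120 122 121 124 120 224 245 244 247 246 245 245 247 242 241 249  82  82  82  81  79  80  80]
 [123 118 119 121 122 121 119 121 125 123 223 245 245 247 247 244 245 248 245 243 250  74  80  81  85  76  81  75]
 [121 117 118 124 118 123 123 125 123 119 224 246 244 247 247 244 247  99  98  99 255  76  78  79  80  77  73  74]
 [123 124 121 123 118 119 119 122 119 124 224 245 243 247 245 244 244 254 249 245 255  77  82  77  76  82  82  84]
 [124 119 117 120 121 119 118 121 124 121 225 246 245 247 246 245 244 247 242 241 255  82  82  83  80  81  83  81]
 [125 118 119 122 115 121 120 120 122 120 228 245 242 248 246 243 245 246 242 242 241  79  84  82  80  80  72  74]
 [123 123 123 122 117 121 121 120 123 115 231 245 244 248 247 244 244 247 242 242 214  78  80  82  80  78  77  79]
 [120 120 119 122 118 120 123 120 127 119 235 246 
[... 2379 characters left out ...]
120 116 119 119 121 122 213 245 242 244 247 242 243 246 241 241 154  78  83  80  80  82  78  83  79]
 [117 123 118 123 117 120 118 123 123 234 244 243 245 246 240 242 245 242 242  94  78  75  81  77  78  78  82  79]
 [118 124 122 120 117 121 117 116 124 238 244 243 245 246 242 242 245 241 240  62  83  79  81  79  84  77  79  78]
 [116 122 122 121 115 121 119 120 121 236 246 243 245 245 243 242 245 241 238  51  79  77  76  74  82  80  82  76]
 [115 120 121 125 115 124 120 120 122 238 244 242 244 245 243 243 244 240 240  62  81  79  79  80  85  82  75  77]
 [113 117 123 119 117 121 121 120 123 233 244 241 245 212 131 129 126 128 125  67  80  82  77  81  78  84  81  80]]
pull 0.0637287309404481
```

```bash
cat > al.py <<'E'
import sys
from h import *
tag=sys.argv[1]
import os
d=pickle.load(open(tag+'.pkl','rb')) if os.path.exists(tag+'.pkl') else snap(tag,'wrist')
w=d['wrist'];g=w['img'].mean(2).astype(int);np.set_printoptions(linewidth=250)
print([342,350,360,370,380,400,410,416,420,424,428,432,436,440,443])
for r in range(146,182):print(r,g[r,[342,350,360,370,380,400,410,416,420,424,428,432,436,440,443]])
E
python3 al.py o
```

```text
[342, 350, 360, 370, 380, 400, 410, 416, 420, 424, 428, 432, 436, 440, 443]
146 [108 121 118 121 122 243 245 244 245 245 243 239 244 201 201]
147 [114 121 120 123 117 243 245 243 245 244 243 241 242 199 201]
148 [113 121 118 122 119 244 246 243 247 245 242 241 242 203 202]
149 [110 124 120 120 117 241 245 243 245 245 242 240 243 200 201]
150 [110 120 123 117 122 244 244 244 245 244 240 242 243 202 200]
151 [108 123 122 119 118 243 244 244 247 245 243 242 243 200 197]
152 [108 120 118 118 120 244 244 243 251 251 248 248 245 201 197]
153 [111 119 122 122 121 244 244 242 245 243 240 237 246 199 197]
154 [111 121 118 124 121 244 244 243 132 137 130 133 251 196 194]
155 [112 118 122 120 117 244 244 243  16  20  19  17 253 193 192]
156 [126 120 120 119 121 243 243 243 188 167 219 220 234 205 204]
157 [125 121 121 124 119 243 246 243 254 230 241 237 222 225 225]
158 [120 119 116 117 117 244 245 242 253 233 229 226 226 227 226]
159 [118 122 120 125 118 243 245 242 250 231 227 227 226 227 225]
160 [121 117 118 120 124 243 245 244 251 228 225 225 226 226 226]
161 [119 120 116 119 121 242 244 2
[... 651 characters left out ...]
226 223 222 246 243 242 240 220 197 200]
172 [227 226 226 226 204 232 232 237 245 244 240 240 196 206 200]
173 [227 154 153 152 133 243 243 243 245 244 241 241 132 189 206]
174 [231 111 113 113 115 243 244 245 247 244 241 242  93 118 153]
175 [233 123 118 120 120 244 244 244 252 249 251 249  83  71  81]
176 [235 119 120 126 119 243 242 245 244 242 211 206  87  77  73]
177 [240 120 118 121 121 243 243 248 135 136  88  81  62  84  82]
178 [187 120 118 120 123 245 244 249  11  14  21  19  48  78  81]
179 [125 122 121 125 122 246 242 247 247 240 240 231  55  84  78]
180 [117 120 115 123 119 244 242 244 254 252 250 250  55  80  81]
181 [119 120 116 118 123 246 241 243 247 243 242 242  56  79  82]
```

>>> jog_arm([
  [[0.02,0.0015,0,0,0],[0.02,0.0015,0,0,0],[0.02,0.001,0,0,0],[0.02,0.0005,0,0,0],[0.02,0,0,0,0],[0.02,0,0,0,0],[0.02,0,0,0,0],[0.02,0,0,0,0]],
])

```text
clock: 31.15
position: [0.6252, -0.0622, 0.0234]
tcp_rot: [-179.9, -0.0, 75.7]
contact_force: [-4.7, -2.6, -11.0]
width: 0.0235
gripper_force: 59.5
```

```bash
python3 al.py q | sed -n '1,2p;17,34p'
```

```text
{'clock': 31.2, 'q': [-9.9244, 41.29, 89.4276, 0.0063, 49.3409, 4.3946], 'position': [0.6252, -0.0622, 0.0234], 'tcp_rot': [-179.9413, -0.0003, 75.6768], 'contact_force': [-3.67, -2.6562, -11.3639], 'width': 0.0233, 'gripper_force': 59.4606}
[342, 350, 360, 370, 380, 400, 410, 416, 420, 424, 428, 432, 436, 440, 443]
160 [121 123 120 123 121 246 245 245 247 246 243 243 244 203 207]
161 [125 124 118 120 119 247 245 244 247 245 243 241 243 204 202]
162 [121 122 119 121 123 247 246 244 248 247 243 245 242 201 207]
163 [125 122 118 122 127 246 246 245 254 254 254 252 249 199 203]
164 [123 120 119 123 119 245 245 246 222 220 218 214 249 202 200]
165 [116 118 116 122 123 245 245 247  93  97  93  90 238 200 202]
166 [146 117 109 115 115 247 246 248  18  27  74  70 233 198 195]
167 [197 124 147 148 147 234 232 232 239 208 212 207 225 206 207]
168 [230 225 223 227 224 225 224 227 252 239 236 234 227 225 226]
169 [233 237 236 234 233 231 228 227 246 231 230 227 227 230 230]
170 [227 232 234 231 233 227 227 227 233 227 228 228 228 230 228]
171 [227 237 235 234 236 227 226 226 228 229 225 225 227 231 230]
172 [231 228 232 230 209 234 235 237 244 233 232 232 221 215 216]
173 [233 154 153 156 142 245 243 244 249 243 241 242 195 196 197]
174 [234 112 111 111 115 247 246 244 248 244 243 242 189 190 192]
175 [237 119 120 118 121 246 245 245 247 243 243 243 190 199 194]
176 [238 122 120 120 123 246 244 244 246 242 242 243 198 198 198]
177 [245 123 120 125 123 246 245 245 247 244 242 242 197 199 196]
```

The pointer and the mark now fill the same image rows (167-172), with the grip holding at 59 N. I'll hand in.

```bash
python3 -c "
from workcell import r
print(r.close_job())"
```

```text
the job is handed in; nothing more can be done
None
```

I levered the cover over to its open stop, laid the blade tool back on the bench, and pulled the arm out about 68 mm until its pointer lined up with the index mark; I handed in at about 31 s, still holding it there. The first two grasps of the tool missed, because the real fingertips sit about 18 mm behind the reported TCP.

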